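Feel the index pin into the hidden bush

TASK

Draw the flanged index pin out of its wooden rest block and lower it into the bore of the metal fixture, where its tip lands on a flat floor. The blind hole in that floor is off centre and out of sight, so keep the tip on the floor under light pressure and sweep it outward in a spiral until it drops in, then push the pin fully home, its flange flat on the fixture, and let go of it. Never press the pin against the fixture with more than 40 N, and leave the small things on the bench where they are.

Things in the scene. Friction and masses are not known exactly. Their poses are not given: they have to be found in the camera images.
- pin: Loose steel index pin, 0.15 to 0.3 kg, 116 mm tall; origin at the centre of its tip (lower end), z up along it. Round shank 12 mm in diameter, 62 mm long, tip chamfered 1 mm; above it a round flange 52 mm in diameter (z = 62 to 70 mm), then a flat upright grip bar. Starts upright in the rest block, flange on the block.
- pin_head (a point): Middle of the pin's grip bar, on its axis 93 mm above the tip; axes as the pin's. The bar stands on the flange, 46 mm high (pin z = 70 to 116 mm), 40 mm long along x and 16 mm thick along y: pinch it across y.
- rest: Fixed light-wood block, 70 x 70 mm and 68 mm high, origin at the centre of its underside, z up. A vertical blind hole 16 mm in diameter and 65 mm deep in the middle of its top holds the pin's shank.
- fixture: Fixed metal fixture, a square block 110 x 110 mm, 80 mm high, with a round bore in the middle of its top; origin at the centre of its underside, z up. Two low ears on its +y and -y sides reach 72 mm from the middle. With the pin fully home its flange lies on the fixture's top and its tip is 18 mm above this origin.
- bore_mouth (a point): Centre of the bore's mouth at the fixture's top, 80 mm above its origin. The bore is 30 mm in diameter and goes down 46 mm to a flat steel floor.
- tape: Bystander: roll of green tape lying flat, 80 mm across, 18 mm high. Origin under its centre.
- clip: Bystander: small drilled aluminium angle, 75 x 25 x 20 mm. Origin under its centre.
- holder_clamp: Bystander: small black spring sheet holder lying on the bench, 62 mm long, 12 mm thick. Origin under its centre.
- bore_floor (a point): Centre of the bore's flat floor, 34 mm above the fixture's origin. One blind hole in the floor, 14 mm in diameter, 18 mm deep, 1 mm chamfer; its centre is 3.5 to 6.5 mm from this point in a direction that changes every time and is not given (it lies deep in the dark bore, dark on dark, and has to be felt). Tip on the floor, the pin's flange stands 16 mm above the fixture's top.
Mind the look-alikes: they are no part of the job. Several things have the shape of the pin; the one meant has the colours described above.

How it is judged:
By the outcome, as a careful person would: the job done as asked, in the order asked, and still so for the second after the job is handed in, with the robot touching nothing.
It also fails if it takes over 72 s, if anything falls off the work surface, if the arm or the gripper's body presses on something with over 40 N, if the wrist force passes 120 N, or if a joint passes its speed limit or range.

ROBOT

A 6-joint arm with a two-finger parallel gripper is mounted at the origin on the work surface; the furniture and walls round the work are solid. World frame = base frame: x ahead of the robot, y to its left, z up, the work surface at z = 0. Lengths are in m, angles in rad, forces in N, time in s.
With the tool pointing down it reaches from about 0.35 to 0.8 m from the base axis. Payload 7.3 kg.
Tool frame: the origin (TCP) lies at the very end of the fingers, on their centre line; the grasp point (between the pads) lies 19 mm behind it (env.grasp_offset is the distance from the TCP to the grasp point, in m); z points along the fingers, y is the direction in which the jaws open and shut (so a half turn about z gives the same grasp; the last joint's range is limited). The gripper opens to 85 mm and grips with 20 to 120 N. Pads are 22 mm wide; open, the fingers measure 114 mm over their backs; the gripper's body (76 mm by 85 mm) begins 54 mm behind the grasp point. The pads swing forward as they close: fully open they stand 13 mm farther back than shut.
Start: joints at [-1.328, 0.342, 1.524, -0, 1.275, -0.146], TCP at [0.199, -0.486, 0.231] pointing down, gripper open.
Joint ranges: [-2.53, 2.53], [-0.77, 2.02], [0.04, 2.7], [-1, 4.14], [0.28, 2.66], [-3.11, 3.11]. Speed limits (rad/s): [2.57, 2.57, 3.14, 3.14, 3.14, 3.14].

INTERFACE

Orientations are given as a rotation vector (axis times angle).
In Python, from station import env gives the robot as it stands.
- The arm moves only by the tool move_arm, never from a script. Its argument "moves" is a list of rows, each an object of numbers: "dx", "dy", "dz": the shift along the tool's x, y, z in m; "wx", "wy", "wz": the turn, a rotation vector about the tool's x, y, z in degrees; "claw": the gripper command: -1 is shut, 1 is fully open, values between are in proportion. A call has 1 to 12 rows; each row shifts and turns the pose as measured when the row begins, along the tool's axes as they then stand; what a row does not reach is not made up. A row lasts 1/8 s, in which the tool goes at most 62.5 mm and 10.7 degrees, less where a joint would pass 70% of its speed; a pose out of reach is approached as far as the arm can. A call is refused whole if a number of a shift passes 0.0625 or a number of a turn 10.7, either way. A call with a gripper value outside its range is refused whole. The fingers move at their own pace and stop on an object; "grip_force" is the grip in N (left out, the last holds). Time passes only in rows, so rows that do not move let the fingers close. It gives the time, the measured TCP pose, the force and the opening at its end, in the units of the state.
- env.state(): the state, without advancing time (a new reading comes with each control period).
- env.capture(name): name is "scene" or "top"; returns the picture (384x512x3 uint8, red, green, blue); there is no depth.
- env.get_calibration(name): a dict with "vertical_fov" (degrees; the focal length in pixels is half the picture's height over the tangent of half this angle, whatever the lens; pixels are square), "cx", "cy" (the principal point, pixels), "eye" and "attitude" of the camera in the world. Camera axes: x right, y down, z forward; pixel columns grow to the right and rows downward; lengths in m; the calibration is good to about 2 mm. A picture is of the moment at which its call begins. get_calibration takes no time and is no camera call.
- env.finish_job(): hands the job in, once; it reports no verdict.
The state is a dict: "t": time; "joint_positions": joint angles; "joint_velocities": joint speeds; "effort": joint torques, N m; "tcp_pos": TCP position; "orientation": TCP orientation; "force": force on the tool from outside, world axes, zero at the start; "torque": the same for the moment, N m; "finger_gap": finger opening in m.
Only numpy, scipy, OpenCV 4.12 (cv2) and the standard library are available. Lean on these libraries where they do the work, as an engineer would, in place of code of your own. Each camera call takes 0.05 s, during which the arm holds its last target.

## Working session

There is one attempt and no reset: what is moved stays moved. The work goes in short steps, Python scripts to look and compute and a tool call to move; the robot and the scene stay as the last step left them, time stands still between calls to the robot, and variables do not carry over. Pictures are saved under pics/ and viewed, and the job is handed in when it is done.

Besides the shell and the picture viewer there is one more tool, called after "Call:" by a JSON object that holds its "method" and its "body". move_arm: Moves the arm, as the interface text tells. Its arguments: {"type":"object","properties":{"moves":{"type":"array","items":{"type":"object","properties":{"dx":{"type":"number"},"dy":{"type":"number"},"dz":{"type":"number"},"wx":{"type":"number"},"wy":{"type":"number"},"wz":{"type":"number"},"claw":{"type":"number"}}}},"grip_force":{"type":"number"}},"required":["moves"]}

```bash
ls; mkdir -p pics
python3 - <<'E'
from station import env
import cv2
for n in("scene","top"):
    im=env.capture(n); cv2.imwrite(f"pics/{n}0.png",im[:,:,::-1]); print(n,env.get_calibration(n))
print(env.state(), env.grasp_offset)
E
```

```text
pics
scene {'vertical_fov': 50.89511947359979, 'cx': 260.1410444278953, 'cy': 199.85662485386254, 'eye': array([0.16508675, 0.6479006 , 0.68382468]), 'attitude': array([-0.61428809,  2.58517612, -1.2200521 ])}
top {'vertical_fov': 50.191002048693555, 'cx': 255.47037435555768, 'cy': 194.48622021920528, 'eye': array([0.33136355, 0.03495503, 1.08804267]), 'attitude': array([-2.13094633,  2.13293364, -0.17986249])}
{'t': 0.1, 'joint_positions': array([-1.32799371e+00,  3.42646459e-01,  1.52490028e+00, -2.78362507e-05,
        1.27538762e+00, -1.45981157e-01]), 'joint_velocities': array([ 2.96564673e-04, -4.75628322e-05, -2.00606675e-03, -3.54312126e-05,
       -7.86632306e-04, -5.01293356e-04]), 'effort': array([ 2.10449965e-03, -4.34446263e+01, -2.46489483e+01, -2.02406372e-04,
        4.69958555e-03,  5.02296530e-06]), 'tcp_pos': array([ 0.19894636, -0.48547241,  0.23070627]), 'orientation': array([-3.08110567e+00, -6.06615066e-01,  1.43699689e-04]), 'force': array([ 0.20226216, -0.27152471, -0.63326365]), 'torque': array([-0.00234493,  0.01938378,  0.02260214]), 'finger_gap': 0.08555724228019308} 0.0187
```

View pics/scene0.png

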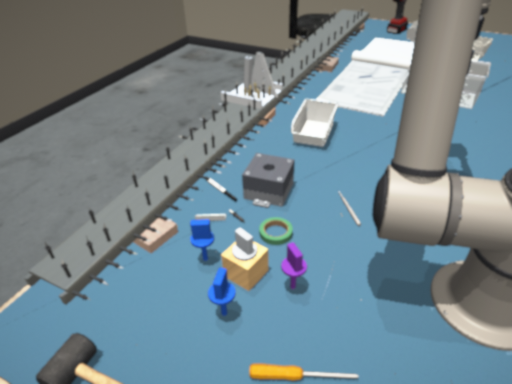

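View pics/top0.png

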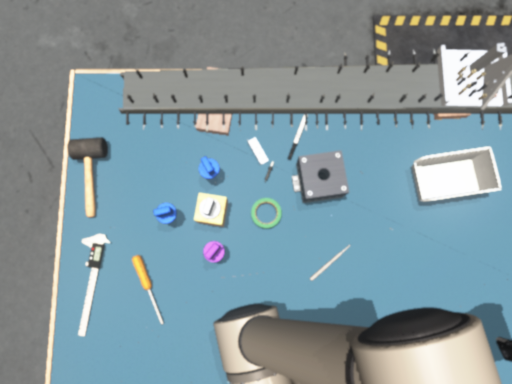

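The steel pin sits in the wood block (top view about (210,209), scene about (244,243)). The fixture is at about (323,176) in the top view. The blue and purple look-alikes stand around the block. I'll zoom in and measure.

```bash
cat > h.py <<'E'
import numpy as np, cv2
from scipy.spatial.transform import Rotation as R
from station import env
def cam(n):
    c=env.get_calibration(n); f=192/np.tan(np.radians(c['vertical_fov']/2)); return f,c['cx'],c['cy'],np.array(c['eye']),R.from_rotvec(c['attitude']).as_matrix()
def ray(n,u,v):
    f,cx,cy,e,M=cam(n); return e,M@np.array([(u-cx)/f,(v-cy)/f,1])
def onz(n,u,v,z):
    e,d=ray(n,u,v); return e+d*(z-e[2])/d[2]
def proj(n,p):
    f,cx,cy,e,M=cam(n); q=M.T@(np.array(p)-e); return np.array([cx+f*q[0]/q[2],cy+f*q[1]/q[2]])
E
python3 - <<'E'
from h import *
for p in [(0.5,0,0),(0,0.0,0),(0.5,0.2,0)]: print(p,proj("top",p),proj("scene",p))
a=cv2.imread("pics/top0.png"); b=cv2.imread("pics/scene0.png")
A=cv2.resize(a[140:270,140:360],None,fx=3.6,fy=3.6,interpolation=cv2.INTER_CUBIC); cv2.imwrite("pics/topz.png",A)
B=cv2.resize(b[145:325,170:320],None,fx=3.3,fy=3.3,interpolation=cv2.INTER_CUBIC); cv2.imwrite("pics/scz.png",B)
E
```

```text
(0.5, 0, 0) [269.11509861 201.0967652 ] [264.42528012 227.55296764]
(0, 0.0, 0) [270.40965396 400.43778003] [485.41370857 302.28591434]
(0.5, 0.2, 0) [194.65036801 201.17395204] [222.23007346 285.27340373]
```

View pics/topz.png

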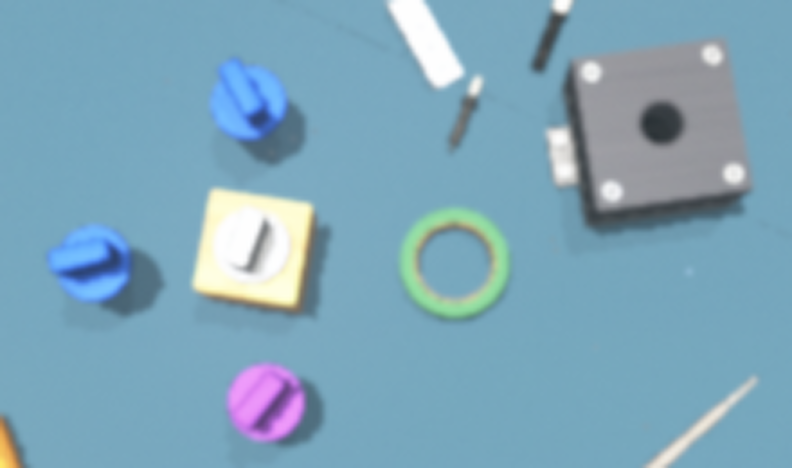

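View pics/scz.png

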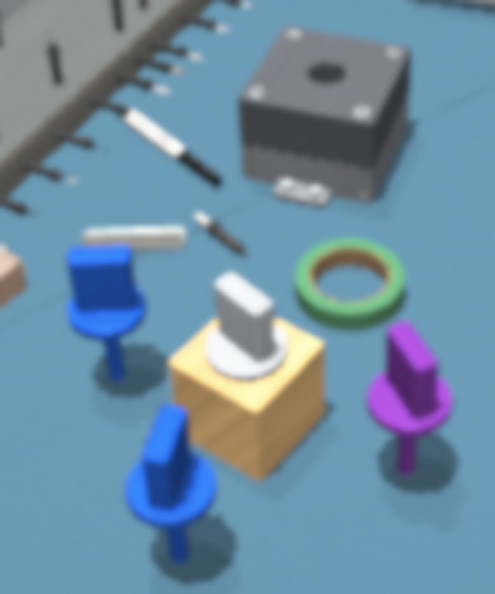

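Run:
```python
from h import *
a=cv2.imread("pics/top0.png"); b=cv2.imread("pics/scene0.png")
A=cv2.resize(a[188:230,190:232],None,fx=13,fy=13,interpolation=cv2.INTER_CUBIC); 
B=cv2.resize(b[222:292,215:275],None,fx=8,fy=8,interpolation=cv2.INTER_CUBIC); B=cv2.copyMakeBorder(B,0,0,0,0,0) 
C=np.zeros((560,546+480,3),np.uint8); C[:546,:546]=A; C[:560,546:]=B
C=cv2.resize(C,None,fx=.78,fy=.78); cv2.imwrite("pics/pinz.png",C)
# bore
for n,im,roi in(("top",a,(150,200,300,345)),("scene",b,(155,180,250,300))):
    g=cv2.cvtColor(im,cv2.COLOR_BGR2GRAY).astype(float); r0,r1,c0,c1=roi
    s=g[r0:r1,c0:c1]; print(n,np.round(np.percentile(s,[1,5,20,50,80])))
    if n=="top": print(g[166:184,314:334].astype(int))
    else: print(g[158:178,256:284].astype(int))
```

```text
top [ 53.  71. 134. 151. 155.]
[[153 153 153 153 152 152 151 150 149 149 149 150 149 150 150 149 149 150
  149 150]
 [153 153 154 153 152 149 145 141 137 136 136 137 142 147 150 151 151 152
  151 151]
 [153 153 153 152 150 141 129 118 108 104 105 108 120 135 145 150 152 151
  151 151]
 [154 154 154 151 142 124 103  87  76  73  74  77  91 110 131 145 150 150
  150 150]
 [154 154 152 145 127 101  77  66  63  62  62  63  68  85 110 134 146 149
  150 149]
 [154 153 150 137 108  78  63  59  59  60  59  60  61  68  90 119 140 147
  148 149]
 [153 152 147 128  93  63  53  52  54  56  58  58  59  64  77 106 133 146
  150 149]
 [153 152 145 121  82  54  48  49  50  52  54  57  59  61  71  96 127 144
  149 150]
 [153 152 144 120  79  52  50  50  51  52  54  56  58  60  68  93 125 143
  148 149]
 [154 152 145 123  85  59  53  52  53  53  53  55  58  60  70  97 128 143
  148 148]
 [154 152 148 133 100  67  54  52  53  53  53  54  57  63  78 108 134 147
  150 150]
 [153 154 151 142 119  84  59  50  50  53  53  55  59  71  95 123 143 150
  152 152]
 [154 154 154 151 138 112  84  63  55  56  57  62
[... 2135 characters left out ...]
130 131 131 131 131 132 131 130 130 130 129 129 129 129 131 132 131 131
  131 131 131 130 131 130 131 131 131 130]
 [131 130 131 130 131 131 130 130 130 130 130 130 131 132 132 133 132 131
  130 131 131 131 131 130 131 131 131 130]
 [130 130 131 130 131 130 131 130 131 130 131 131 132 132 132 132 132 131
  131 130 131 131 131 131 131 131 130 131]
 [129 130 130 130 130 130 129 130 130 130 131 132 133 132 132 132 131 131
  131 130 130 131 134 135 133 133 131 131]
 [123 125 126 128 128 130 130 131 129 130 131 132 132 133 133 131 131 131
  130 131 133 138 144 148 146 141 134 130]
 [105 108 113 117 120 123 124 126 128 129 131 132 131 132 131 131 131 130
  131 132 138 154 167 171 170 161 144 131]]
```

View pics/pinz.png

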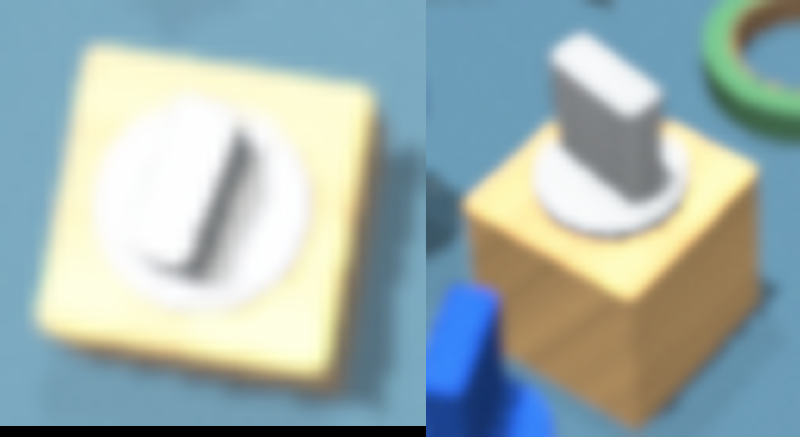

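Run:
```python
from h import *
a=cv2.imread("pics/top0.png"); b=cv2.imread("pics/scene0.png")
def blobs(n,im,x0,y0,x1,y1,fn,z):
    s=cv2.resize(im[y0:y1,x0:x1],None,fx=8,fy=8,interpolation=cv2.INTER_CUBIC)
    m=fn(s).astype(np.uint8)
    cs,_=cv2.findContours(m,cv2.RETR_EXTERNAL,cv2.CHAIN_APPROX_NONE)
    c=max(cs,key=cv2.contourArea)
    P=c[:,0,:]; P=(P+.5)/8-.5+[x0,y0]
    W=np.array([onz(n,u,v,z) for u,v in P])[:,:2]
    return W
gray=lambda s:cv2.cvtColor(s,cv2.COLOR_BGR2GRAY)
for n,im,box in(("top",a,(310,160,340,190)),("scene",b,(253,157,285,175))):
    W=blobs(n,im,*box,lambda s:gray(s)<(103 if n=="top" else 98),.08)
    print("bore",n,cv2.fitEllipse(W.astype(np.float32)*1000))
# flange in top: white
def white(s):
    h=cv2.cvtColor(s,cv2.COLOR_BGR2HSV); return (h[...,1]<22)&(h[...,2]>60)
def yel(s):
    h=cv2.cvtColor(s,cv2.COLOR_BGR2HSV); return (h[...,0]<60)&(h[...,2]>60)
W=blobs("top",a,190,188,232,230,white,.076); print("flange top",cv2.fitEllipse(W.astype(np.float32)*1000),cv2.minEnclosingCircle(W.astype(np.float32)*1000))
W=blobs("top",a,190,188,232,230,yel,.068); print("block top rect",cv2.minAreaRect(W.astype(np.float32)*1000))
# fixture top: gray
# corner picks
q=np.array([(582,33),(662,95),(635,119),(551,56)],float); q=(q-[426,0]+.5)/6.24-.5+[215,222]
w=np.array([onz("scene",u,v,.122)[:2]*1000 for u,v in q]); print("bar top scene",w.round(1),w.mean(0))
e=w[1]-w[0]+w[2]-w[3]; print(np.degrees(np.arctan2(e[1],e[0])),np.linalg.norm(e)/2)
q=np.array([(104,45),(376,86),(335,376),(38,326)],float); q=(q+.5)/10.14-.5+[190,188]
w=np.array([onz("top",u,v,.068)[:2]*1000 for u,v in q]); print("block top",w.round(1),w.mean(0),w[0]-w[1],w[3]-w[0])
q=np.array([(242,125),(196,268)],float); q=(q+.5)/10.14-.5+[190,188]
w=np.array([onz("top",u,v,.122)[:2]*1000 for u,v in q]); print("bar edge",w.round(1),w[0]-w[1],np.degrees(np.arctan2(*(w[0]-w[1])[::-1])))
q=np.array([(465-426,203),(630-426,302),(757-426,170)],float); q=(q+.5)/6.24-.5+[215,222]
w=np.array([onz("scene",u,v,.068)[:2]*1000 for u,v in q]); print("block scene",w.round(1),(w[0]+w[2])/2,w[1]-w[0],w[2]-w[1])
```

```text
bore top ((557.0191040039062, -134.31793212890625), (29.11774253845215, 29.740053176879883), 49.463958740234375)
bore scene ((556.2041015625, -137.11976623535156), (27.677265167236328, 29.26832389831543), 123.74959564208984)
flange top ((471.7127685546875, 151.57814025878906), (53.117759704589844, 53.45360565185547), 85.47823333740234) ((472.1781921386719, 151.74305725097656), 27.54537582397461)
block top rect ((469.36553955078125, 149.3829345703125), (77.92159271240234, 77.25923156738281), 80.93992614746094)
bar top scene [[486.6 136.1]
 [449.6 150. ]
 [452.2 163.2]
 [490.3 150. ]] [469.67456784 149.79497535]
160.18267496515114 39.925764878836894
block top [[512.9 177.2]
 [502.5 109.3]
 [430.2 118.6]
 [442.6 191.9]] [472.07202945 149.25424761] [10.43599009 67.92851047] [-70.31601554  14.70832392]
bar edge [[484.2 136.8]
 [450.3 147. ]] [ 33.85260798 -10.20151264] -16.770225852073516
block scene [[511.8 176.2]
 [441.9 189.5]
 [431.3 119.7]] [471.56549144 147.92344684] [-69.8850578   13.34919348] [-10.57426925 -69.86941016]
```

```bash
cat >> h.py <<'E'
def go(p,yaw=None):
    "tool-frame shift to p; yaw = world angle (deg) of tool y, mod 180; tool down"
    s=env.state(); M=R.from_rotvec(s['orientation']).as_matrix(); d=M.T@(np.array(p)-s['tcp_pos'])
    cy=np.degrees(np.arctan2(M[1,1],M[0,1])); out=''
    if yaw is not None:
        best=None
        dy=(yaw-cy+90)%180-90; t=np.radians(cy+dy)
        y=np.array([np.cos(t),np.sin(t),0]); z=np.array([0,0,-1]); x=np.cross(y,z)
        T=np.stack([x,y,z],1); out=np.degrees(R.from_matrix(M.T@T).as_rotvec()).round(2)
    print('t',round(s['t'],2),'tcp',s['tcp_pos'].round(4),'yaw',round(cy,2),'q',s['joint_positions'].round(2),'F',s['force'].round(1),'T',s['torque'].round(2),'gap',round(s['finger_gap'],4))
    print('shift mm',(d*1000).round(2),'turn',out)
    return M
E
python3 - <<'E'
from h import *
print(go((.4707,.1502,.23),71.5).round(3))
E
```

```text
t 0.1 tcp [ 0.1989 -0.4855  0.2307] yaw -67.72 q [-1.33  0.34  1.52 -0.    1.28 -0.15] F [ 0.2 -0.3 -0.6] T [-0.    0.02  0.02] gap 0.0856
shift mm [ 492.44 -485.22    1.44] turn [-8.000e-02  2.000e-02  4.078e+01]
[[ 0.925  0.379 -0.   ]
 [ 0.379 -0.925  0.001]
 [ 0.    -0.001 -1.   ]]
```

Call:
{"method": "move_arm", "body": {"moves": [{"wz": 10.2}, {"wz": 10.2}, {"wz": 10.2}, {"wz": 10.2}, {"dx": 0.005, "dy": -0.06}, {"dx": 0.005, "dy": -0.06}, {"dx": 0.005, "dy": -0.06}, {"dx": 0.005, "dy": -0.06}, {"dx": 0.005, "dy": -0.06}, {"dx": 0.005, "dy": -0.06}, {"dx": 0.005, "dy": -0.06}, {"dx": 0.005, "dy": -0.06}]}}

```text
$.moves[0]: bad value
```

Run:
```python
from h import *
go((.4707,.1502,.2),71.5)
```

```text
t 0.1 tcp [ 0.1989 -0.4855  0.2307] yaw -67.72 q [-1.33  0.34  1.52 -0.    1.28 -0.15] F [ 0.2 -0.3 -0.6] T [-0.    0.02  0.02] gap 0.0856
shift mm [ 492.43 -485.18   31.44] turn [-8.000e-02  2.000e-02  4.078e+01]
```

Call:
{"method": "move_arm", "body": {"moves": [{"dx": 0, "dy": 0, "dz": 0, "wx": 0, "wy": 0, "wz": 10.2, "claw": 1}, {"dx": 0, "dy": 0, "dz": 0, "wx": 0, "wy": 0, "wz": 10.2, "claw": 1}, {"dx": 0, "dy": 0, "dz": 0, "wx": 0, "wy": 0, "wz": 10.2, "claw": 1}, {"dx": 0, "dy": 0, "dz": 0, "wx": 0, "wy": 0, "wz": 10.2, "claw": 1}, {"dx": 0.005, "dy": -0.06, "dz": 0, "wx": 0, "wy": 0, "wz": 0, "claw": 1}, {"dx": 0.005, "dy": -0.06, "dz": 0, "wx": 0, "wy": 0, "wz": 0, "claw": 1}, {"dx": 0.005, "dy": -0.06, "dz": 0, "wx": 0, "wy": 0, "wz": 0, "claw": 1}, {"dx": 0.005, "dy": -0.06, "dz": 0, "wx": 0, "wy": 0, "wz": 0, "claw": 1}, {"dx": 0.005, "dy": -0.06, "dz": 0, "wx": 0, "wy": 0, "wz": 0, "claw": 1}, {"dx": 0.005, "dy": -0.06, "dz": 0, "wx": 0, "wy": 0, "wz": 0, "claw": 1}, {"dx": 0.005, "dy": -0.06, "dz": 0, "wx": 0, "wy": 0, "wz": 0, "claw": 1}], "grip_force": 60}}

```text
t: 1.48
tcp_pos: [0.3778, -0.0933, 0.2289]
orientation: [-3.085, 0.556, 0.004]
force: [1.4, -0.4, 0.3]
finger_gap: 0.0853
```

Run:
```python
from h import *
go((.4707,.1502,.2),71.5)
```

```text
t 1.48 tcp [ 0.3778 -0.0933  0.2289] yaw -110.44 q [-0.44  0.09  1.86  0.01  1.19  1.48] F [ 1.4 -0.4  0.3] T [-0.05  0.01 -0.02] gap 0.0853
shift mm [   2.13 -260.37   30.65] turn [-0.39  0.22 -1.94]
```

Call:
{"method": "move_arm", "body": {"moves": [{"dx": 0, "dy": -0.06, "dz": 0, "wx": 0, "wy": 0, "wz": -1.9, "claw": 1}, {"dx": 0.002, "dy": -0.06, "dz": 0, "wx": 0, "wy": 0, "wz": 0, "claw": 1}, {"dx": 0.002, "dy": -0.06, "dz": 0, "wx": 0, "wy": 0, "wz": 0, "claw": 1}, {"dx": 0.002, "dy": -0.05, "dz": 0.005, "wx": 0, "wy": 0, "wz": 0, "claw": 1}, {"dx": 0.0, "dy": -0.02, "dz": 0.01, "wx": 0, "wy": 0, "wz": 0, "claw": 1}, {"dx": 0, "dy": 0, "dz": 0, "wx": 0, "wy": 0, "wz": 0, "claw": 1}]}}

```text
t: 2.22
tcp_pos: [0.4661, 0.1536, 0.214]
orientation: [-3.096, 0.493, 0.005]
force: [-0.2, 0.0, 0.6]
finger_gap: 0.0851
```

Run:
```python
from h import *
a=env.capture("top"); b=env.capture("scene")
C=np.zeros((600,760,3),np.uint8)
C[:480,:380]=cv2.resize(a[168:240,185:242],(380,480),interpolation=cv2.INTER_CUBIC); C[:560,380:]=cv2.resize(b[200:312,205:281],(380,560),interpolation=cv2.INTER_CUBIC)
cv2.imwrite("pics/p1.png",C[:,:,::-1])
go((.4707,.1502,.086),71.5)
```

```text
t 2.33 tcp [0.4663 0.1522 0.2149] yaw -108.21 q [0.15 0.29 1.64 0.01 1.2  2.04] F [ 0.  -0.1 -0.2] T [-0.03  0.   -0.01] gap 0.0854
shift mm [  5.14   1.37 128.93] turn [-0.37  0.17  0.29]
```

View pics/p1.png

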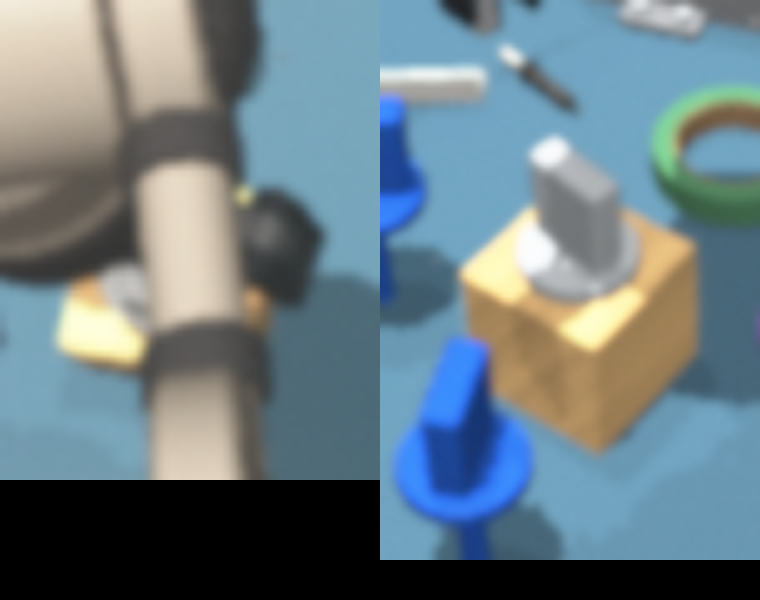

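The arm hides the pin in the top view. In the scene view the bar (crop ~(575,210)) stands free below the open gripper. I'll centre over it and descend.

Call:
{"method": "move_arm", "body": {"moves": [{"dx": 0.005, "dy": 0.0015, "dz": 0.02, "wx": -0.4, "wy": 0.2, "wz": 0.3, "claw": 1}, {"dx": 0, "dy": 0, "dz": 0.04, "wx": 0, "wy": 0, "wz": 0, "claw": 1}, {"dx": 0, "dy": 0, "dz": 0.03, "wx": 0, "wy": 0, "wz": 0, "claw": 1}, {"dx": 0, "dy": 0, "dz": 0, "wx": 0, "wy": 0, "wz": 0, "claw": 1}]}}

```text
t: 2.82
tcp_pos: [0.4718, 0.1443, 0.1258]
orientation: [3.099, -0.515, 0.008]
force: [0.3, 0.0, 0.8]
finger_gap: 0.0856
```

Run:
```python
from h import *
b=env.capture("scene")
cv2.imwrite("pics/p2.png",cv2.resize(b[180:312,185:301],(580,600),interpolation=cv2.INTER_CUBIC)[:,:,::-1])
go((.4707,.1502,.086),71.5)
```

```text
t 2.88 tcp [0.4727 0.1445 0.127 ] yaw -108.87 q [ 0.14  0.4   1.76 -0.    0.98  2.04] F [ 0.9 -0.6 -0.5] T [ 0.01 -0.01  0.02] gap 0.0852
shift mm [-4.1  -4.68 41.02] turn [-0.09 -0.44 -0.37]
```

View pics/p2.png

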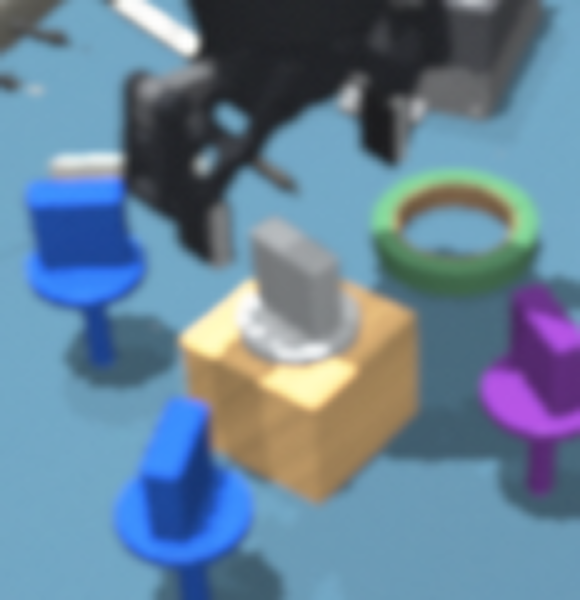

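The jaws straddle the bar (crop fingers at ~(215,230) and ~(385,130), bar at (295,280)). I'll trim and go down.

Call:
{"method": "move_arm", "body": {"moves": [{"dx": -0.004, "dy": -0.0045, "dz": 0.0, "wx": 0, "wy": -0.4, "wz": -0.4, "claw": 1}, {"dx": 0, "dy": 0, "dz": 0.015, "wx": 0, "wy": 0, "wz": 0, "claw": 1}, {"dx": 0, "dy": 0, "dz": 0.015, "wx": 0, "wy": 0, "wz": 0, "claw": 1}, {"dx": 0, "dy": 0, "dz": 0.008, "wx": 0, "wy": 0, "wz": 0, "claw": 1}, {"dx": 0, "dy": 0, "dz": 0, "wx": 0, "wy": 0, "wz": 0, "claw": 1}]}}

```text
t: 3.5
tcp_pos: [0.4728, 0.1503, 0.091]
orientation: [-3.097, 0.504, -0.013]
force: [-0.5, 0.8, -0.8]
finger_gap: 0.0858
```

Run:
```python
from h import *
go((.4707,.1502,.086),71.5)
```

```text
t 3.5 tcp [0.4728 0.1503 0.091 ] yaw -108.47 q [0.15 0.45 1.8  0.   0.89 2.04] F [-0.5  0.8 -0.8] T [0.01 0.05 0.01] gap 0.0858
shift mm [-2.02  0.8   4.95] turn [-0.3  -0.42  0.03]
```

Call:
{"method": "move_arm", "body": {"moves": [{"dx": -0.002, "dy": 0.0008, "dz": 0.005, "wx": -0.3, "wy": -0.4, "wz": 0, "claw": 1}, {"dx": 0, "dy": 0, "dz": 0, "wx": 0, "wy": 0, "wz": 0, "claw": -0.5}, {"dx": 0, "dy": 0, "dz": 0, "wx": 0, "wy": 0, "wz": 0, "claw": -1}, {"dx": 0, "dy": 0, "dz": 0, "wx": 0, "wy": 0, "wz": 0, "claw": -1}, {"dx": 0, "dy": 0, "dz": 0, "wx": 0, "wy": 0, "wz": 0, "claw": -1}, {"dx": 0, "dy": 0, "dz": 0, "wx": 0, "wy": 0, "wz": 0, "claw": -1}]}}

```text
t: 4.25
tcp_pos: [0.4714, 0.1503, 0.0868]
orientation: [-3.101, 0.504, -0.003]
force: [-0.4, -0.9, -1.3]
finger_gap: 0.0153
```

Run:
```python
from h import *
go((.4707,.1502,.19),71.5)
```

```text
t 4.25 tcp [0.4714 0.1503 0.0868] yaw -108.46 q [ 0.15  0.46  1.8  -0.    0.88  2.05] F [-0.4 -0.9 -1.3] T [ 0.03  0.01 -0.  ] gap 0.0153
shift mm [  -0.39    0.28 -103.22] turn [-0.03 -0.11  0.04]
```

Call:
{"method": "move_arm", "body": {"moves": [{"dx": 0, "dy": 0, "dz": -0.01, "wx": 0, "wy": 0, "wz": 0, "claw": -1}, {"dx": 0, "dy": 0, "dz": -0.015, "wx": 0, "wy": 0, "wz": 0, "claw": -1}, {"dx": 0, "dy": 0, "dz": -0.015, "wx": 0, "wy": 0, "wz": 0, "claw": -1}, {"dx": 0, "dy": 0, "dz": 0, "wx": 0, "wy": 0, "wz": 0, "claw": -1}], "grip_force": 80}}

```text
t: 4.75
tcp_pos: [0.4709, 0.1503, 0.1288]
orientation: [3.101, -0.504, 0.001]
force: [-0.0, -0.6, -2.1]
finger_gap: 0.0149
```

Run:
```python
from h import *
go((.4707,.1502,.2),71.5)
```

```text
t 4.75 tcp [0.4709 0.1503 0.1288] yaw -108.46 q [ 0.15  0.4   1.75 -0.    0.99  2.05] F [-0.  -0.6 -2.1] T [ 0.05  0.01 -0.01] gap 0.0149
shift mm [-6.000e-02  1.300e-01 -7.117e+01] turn [-0.   -0.05  0.04]
```

Call:
{"method": "move_arm", "body": {"moves": [{"dx": 0, "dy": 0, "dz": -0.02, "wx": 0, "wy": 0, "wz": 0, "claw": -1}, {"dx": 0, "dy": 0, "dz": -0.025, "wx": 0, "wy": 0, "wz": 0, "claw": -1}, {"dx": 0, "dy": 0, "dz": -0.025, "wx": 0, "wy": 0, "wz": 0, "claw": -1}, {"dx": 0, "dy": 0, "dz": 0, "wx": 0, "wy": 0, "wz": 0, "claw": -1}]}}

```text
t: 5.25
tcp_pos: [0.4695, 0.1501, 0.1986]
orientation: [3.1, -0.504, -0.004]
force: [0.3, -0.0, -2.7]
finger_gap: 0.0149
```

Run:
```python
from h import *
go((.5567,-.1355,.205),71.5)
b=env.capture("scene")
cv2.imwrite("pics/p3.png",cv2.resize(b[150:312,185:321],(500,600),interpolation=cv2.INTER_CUBIC)[:,:,::-1])
```

```text
t 5.25 tcp [0.4695 0.1501 0.1986] yaw -108.46 q [ 0.15  0.32  1.66 -0.    1.17  2.05] F [ 0.3 -0.  -2.7] T [-0.07  0.03  0.  ] gap 0.0149
shift mm [173.14 243.29  -6.42] turn [0.1  0.15 0.03]
```

View pics/p3.png

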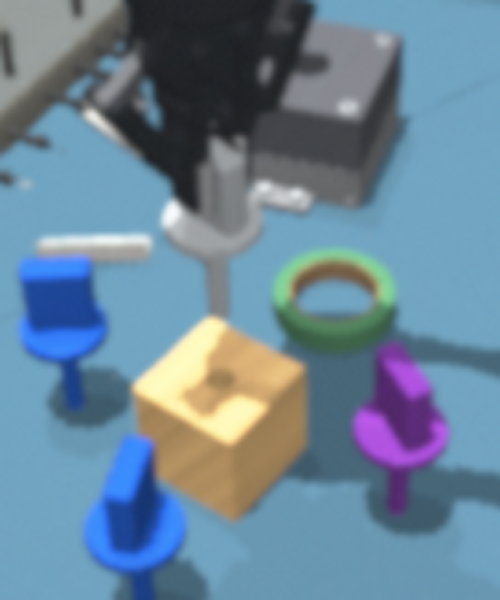

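The pin hangs upright, clear of the block (tip at crop ~(219,312)). I'll carry it to the fixture.

Call:
{"method": "move_arm", "body": {"moves": [{"dx": 0.02, "dy": 0.028, "dz": -0.002, "wx": 0, "wy": 0, "wz": 0, "claw": -1}, {"dx": 0.027, "dy": 0.038, "dz": -0.002, "wx": 0, "wy": 0, "wz": 0, "claw": -1}, {"dx": 0.027, "dy": 0.038, "dz": -0.002, "wx": 0, "wy": 0, "wz": 0, "claw": -1}, {"dx": 0.027, "dy": 0.038, "dz": -0.002, "wx": 0, "wy": 0, "wz": 0, "claw": -1}, {"dx": 0.027, "dy": 0.038, "dz": 0, "wx": 0, "wy": 0, "wz": 0, "claw": -1}, {"dx": 0.02, "dy": 0.028, "dz": 0, "wx": 0, "wy": 0, "wz": 0, "claw": -1}, {"dx": 0.01, "dy": 0.014, "dz": 0, "wx": 0, "wy": 0, "wz": 0, "claw": -1}, {"dx": 0, "dy": 0, "dz": 0, "wx": 0, "wy": 0, "wz": 0, "claw": -1}]}}

```text
t: 6.3
tcp_pos: [0.5448, -0.1166, 0.1903]
orientation: [3.101, -0.501, -0.043]
force: [-0.2, -0.2, -2.1]
finger_gap: 0.015
```

Run:
```python
from h import *
go((.5567,-.1355,.195),71.5)
```

```text
t 6.3 tcp [ 0.5448 -0.1166  0.1903] yaw -108.34 q [-0.35  0.45  1.47 -0.01  1.24  1.55] F [-0.2 -0.2 -2.1] T [-0.01  0.03  0.  ] gap 0.015
shift mm [17.14 14.24 -5.13] turn [0.27 1.54 0.16]
```

Call:
{"method": "move_arm", "body": {"moves": [{"dx": 0.009, "dy": 0.007, "dz": -0.005, "wx": 0.2, "wy": 1.5, "wz": 0, "claw": -1}, {"dx": 0.008, "dy": 0.007, "dz": 0, "wx": 0, "wy": 0, "wz": 0, "claw": -1}, {"dx": 0, "dy": 0, "dz": 0, "wx": 0, "wy": 0, "wz": 0, "claw": -1}, {"dx": 0, "dy": 0, "dz": 0, "wx": 0, "wy": 0, "wz": 0, "claw": -1}]}}

```text
t: 6.8
tcp_pos: [0.557, -0.133, 0.1953]
orientation: [3.102, -0.495, 0.0]
force: [-0.2, -0.0, -2.0]
finger_gap: 0.0151
```

Run:
```python
from h import *
go((.5567,-.1355,.18),71.5)
s=env.state(); p=s['tcp_pos']; M=R.from_rotvec(s['orientation']).as_matrix()
b=env.capture("scene")
tip=p+M[:,2]*.0805; print('tip pred',tip, proj("scene",tip),"bore",proj("scene",(.5567,-.1355,.08)))
cv2.imwrite("pics/p4.png",cv2.resize(b[110:210,225:325],(600,600),interpolation=cv2.INTER_CUBIC)[:,:,::-1])
```

```text
t 6.8 tcp [ 0.557  -0.133   0.1953] yaw -108.14 q [-0.37  0.46  1.45 -0.    1.24  1.52] F [-0.2 -0.  -2. ] T [0.02 0.01 0.05] gap 0.0151
shift mm [ 0.52  2.48 15.31] turn [ 0.01 -0.02  0.36]
tip pred [ 0.55699912 -0.13299548  0.11481435] [267.4161395  156.30295384] bore [268.0260132  167.02598775]
```

View pics/p4.png

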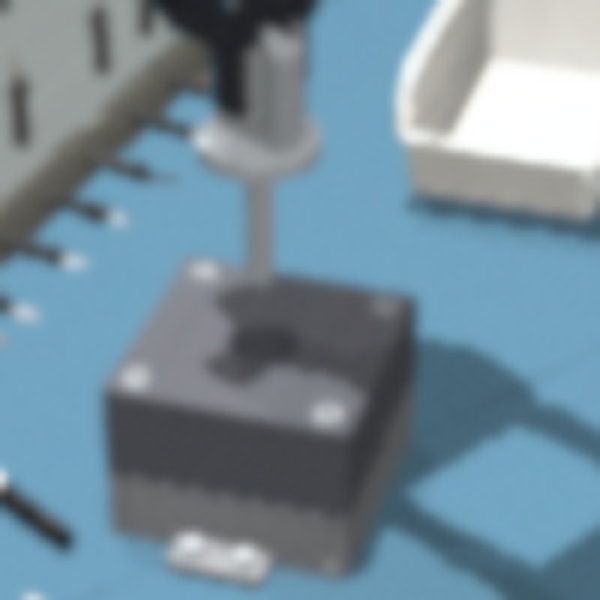

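Run:
```python
from h import *
for u,v in[(268.2,157.2),(268.0,156.7)]: print(onz("scene",u,v,.1148))
```

```text
[ 0.55333806 -0.13013629  0.1148    ]
[ 0.55483354 -0.13200181  0.1148    ]
```

The tip (crop ~(260,283)) hangs over the bore's mouth (crop ~(262,345)), agreeing with the prediction to about 1 px. I'll lower it into the bore.

Call:
{"method": "move_arm", "body": {"moves": [{"dx": 0.0005, "dy": 0.003, "dz": 0.005, "wx": 0, "wy": 0, "wz": 0.3, "claw": -1}, {"dx": 0, "dy": 0, "dz": 0.015, "wx": 0, "wy": 0, "wz": 0, "claw": -1}, {"dx": 0, "dy": 0, "dz": 0.012, "wx": 0, "wy": 0, "wz": 0, "claw": -1}, {"dx": 0, "dy": 0, "dz": 0, "wx": 0, "wy": 0, "wz": 0, "claw": -1}]}}

```text
t: 7.35
tcp_pos: [0.5557, -0.1355, 0.1601]
orientation: [-3.101, 0.503, 0.003]
force: [0.9, 0.4, -1.1]
finger_gap: 0.0153
```

Run:
```python
from h import *
go((.5567,-.136,.122),71.5)
```

```text
t 7.35 tcp [ 0.5557 -0.1355  0.1601] yaw -108.43 q [-0.37  0.49  1.49 -0.    1.16  1.52] F [ 0.9  0.4 -1.1] T [ 0.03 -0.03 -0.01] gap 0.0153
shift mm [ 1.18  0.17 38.1 ] turn [0.   0.11 0.07]
```

Call:
{"method": "move_arm", "body": {"moves": [{"dx": 0.001, "dy": 0, "dz": 0.01, "wx": 0, "wy": 0, "wz": 0, "claw": -1}, {"dx": 0, "dy": 0, "dz": 0.01, "wx": 0, "wy": 0, "wz": 0, "claw": -1}, {"dx": 0, "dy": 0, "dz": 0.01, "wx": 0, "wy": 0, "wz": 0, "claw": -1}, {"dx": 0, "dy": 0, "dz": 0.005, "wx": 0, "wy": 0, "wz": 0, "claw": -1}, {"dx": 0, "dy": 0, "dz": 0, "wx": 0, "wy": 0, "wz": 0, "claw": -1}]}}

```text
t: 7.98
tcp_pos: [0.5568, -0.1358, 0.1224]
orientation: [-3.101, 0.503, 0.003]
force: [-0.3, 0.1, -1.2]
finger_gap: 0.015
```

Run:
```python
from h import *
go((.5567,-.136,.1145),71.5)
```

```text
t 7.97 tcp [ 0.5568 -0.1358  0.1224] yaw -108.43 q [-0.37  0.53  1.54 -0.    1.07  1.52] F [-0.3  0.1 -1.2] T [-0.   -0.01  0.  ] gap 0.015
shift mm [0.02 0.22 7.93] turn [-0.    0.12  0.07]
```

Call:
{"method": "move_arm", "body": {"moves": [{"dx": 0, "dy": 0, "dz": 0.003, "wx": 0, "wy": 0, "wz": 0, "claw": -1}, {"dx": 0, "dy": 0, "dz": 0.003, "wx": 0, "wy": 0, "wz": 0, "claw": -1}, {"dx": 0, "dy": 0, "dz": 0, "wx": 0, "wy": 0, "wz": 0, "claw": -1}]}}

```text
t: 8.35
tcp_pos: [0.5572, -0.1359, 0.1167]
orientation: [-3.101, 0.503, 0.001]
force: [-1.1, -0.5, -1.3]
finger_gap: 0.0155
```

Call:
{"method": "move_arm", "body": {"moves": [{"dx": 0, "dy": 0, "dz": 0.001, "wx": 0, "wy": 0, "wz": 0, "claw": -1}]}}

```text
t: 8.48
tcp_pos: [0.5573, -0.136, 0.1159]
orientation: [3.101, -0.503, -0.0]
force: [-0.0, -0.5, -2.9]
finger_gap: 0.0152
```

Call:
{"method": "move_arm", "body": {"moves": [{"dx": 0, "dy": 0, "dz": 0.0007, "wx": 0, "wy": 0, "wz": 0, "claw": -1}]}}

```text
t: 8.6
tcp_pos: [0.5574, -0.136, 0.1153]
orientation: [3.101, -0.503, 0.0]
force: [0.6, -0.0, -1.4]
finger_gap: 0.0154
```

Call:
{"method": "move_arm", "body": {"moves": [{"dx": 0, "dy": 0, "dz": 0.0007, "wx": 0, "wy": 0, "wz": 0, "claw": -1}]}}

```text
t: 8.72
tcp_pos: [0.5575, -0.136, 0.1147]
orientation: [3.101, -0.503, 0.001]
force: [0.7, -0.3, 2.2]
finger_gap: 0.015
```

Call:
{"method": "move_arm", "body": {"moves": [{"dx": 0, "dy": 0, "dz": 0.0007, "wx": 0, "wy": 0, "wz": 0, "claw": -1}]}}

```text
t: 8.85
tcp_pos: [0.5577, -0.1361, 0.1147]
orientation: [3.101, -0.503, 0.002]
force: [-2.2, 1.6, 6.0]
finger_gap: 0.0145
```

Call:
{"method": "move_arm", "body": {"moves": [{"dx": 0, "dy": 0, "dz": 0.0005, "wx": 0, "wy": 0, "wz": 0, "claw": -1}]}}

```text
t: 8.98
tcp_pos: [0.5576, -0.1361, 0.1147]
orientation: [3.101, -0.503, 0.002]
force: [-1.6, 0.9, 4.3]
finger_gap: 0.0149
```

Floor contact at TCP z = 0.1147, as expected, with about 5 N. Stiffness is roughly 10 N/mm, so dz of 1 mm per row holds about 10 N. I'll plan the spiral.

```bash
cat >> h.py <<'E'
C0=np.array([.5567,-.136])
def spiral(pitch=.002,step=.0016,rmax=.0085):
    P=[C0.copy()]; th=0.0; b=pitch/2/np.pi
    while b*th<rmax:
        r=b*th; th+=step/np.hypot(max(r,.0004),b); r=b*th
        P.append(C0+r*np.array([np.cos(th),np.sin(th)]))
    return np.array(P)
def plan(i0,n):
    M=go((*C0,.1147),None); s=env.state(); P=spiral(); cur=s['tcp_pos'][:2]
    print('r now',round(1000*np.linalg.norm(cur-C0),2),'next wp idx',i0,'of',len(P))
    for i in range(i0,min(i0+n,len(P))):
        d=M.T@np.array([*(P[i]-cur),0])*1000; print(i,'dx %.1f dy %.1f'%(d[0],d[1]),' r %.1f'%(1000*np.linalg.norm(P[i]-C0))); cur=P[i]
E
python3 - <<'E'
from h import *
P=spiral(); print(len(P)); plan(1,16)
E
```

```text
72
t 8.97 tcp [ 0.5576 -0.1361  0.1147] yaw -108.42 q [-0.37  0.54  1.55 -0.    1.05  1.52] F [-1.6  0.9  4.3] T [ 0.2   0.49 -0.03] gap 0.0149
shift mm [-0.91  0.2   0.02] turn 
r now 0.93 next wp idx 1 of 72
1 dx -1.9 dy 0.5  r 1.0
2 dx 1.3 dy 1.1  r 1.5
3 dx 1.4 dy -1.0  r 1.8
4 dx -0.1 dy -1.7  r 2.1
5 dx -1.3 dy -1.1  r 2.3
6 dx -1.6 dy 0.0  r 2.6
7 dx -1.3 dy 1.0  r 2.7
8 dx -0.5 dy 1.6  r 2.9
9 dx 0.5 dy 1.6  r 3.1
10 dx 1.2 dy 1.1  r 3.3
11 dx 1.6 dy 0.4  r 3.4
12 dx 1.6 dy -0.4  r 3.6
13 dx 1.3 dy -1.0  r 3.7
14 dx 0.7 dy -1.5  r 3.9
15 dx 0.0 dy -1.6  r 4.0
16 dx -0.6 dy -1.5  r 4.1
```

Call:
{"method": "move_arm", "body": {"moves": [{"dx": -0.0019, "dy": 0.0005, "dz": 0.001, "wx": 0, "wy": 0, "wz": 0, "claw": -1}, {"dx": 0.0013, "dy": 0.0011, "dz": 0.001, "wx": 0, "wy": 0, "wz": 0, "claw": -1}, {"dx": 0.0014, "dy": -0.001, "dz": 0.001, "wx": 0, "wy": 0, "wz": 0, "claw": -1}, {"dx": -0.0001, "dy": -0.0017, "dz": 0.001, "wx": 0, "wy": 0, "wz": 0, "claw": -1}, {"dx": -0.0013, "dy": -0.0011, "dz": 0.001, "wx": 0, "wy": 0, "wz": 0, "claw": -1}]}}

```text
t: 9.6
tcp_pos: [0.5583, -0.1351, 0.1147]
orientation: [3.098, -0.501, 0.01]
force: [-1.1, -2.7, 5.6]
finger_gap: 0.0151
```

Run:
```python
from h import *
plan(6,9); go((.5567,-.136,.1147),71.5)
```

```text
t 9.6 tcp [ 0.5583 -0.1351  0.1147] yaw -108.38 q [-0.37  0.54  1.55 -0.    1.05  1.52] F [-1.1 -2.7  5.6] T [-0.79  0.25 -0.  ] gap 0.0151
shift mm [-1.24  1.36 -0.01] turn 
r now 1.84 next wp idx 6 of 72
6 dx -2.4 dy -0.9  r 2.6
7 dx -1.3 dy 1.0  r 2.7
8 dx -0.5 dy 1.6  r 2.9
9 dx 0.4 dy 1.6  r 3.1
10 dx 1.2 dy 1.1  r 3.3
11 dx 1.6 dy 0.4  r 3.4
12 dx 1.6 dy -0.4  r 3.6
13 dx 1.3 dy -1.0  r 3.7
14 dx 0.7 dy -1.5  r 3.9
t 9.6 tcp [ 0.5583 -0.1351  0.1147] yaw -108.38 q [-0.37  0.54  1.55 -0.    1.05  1.52] F [-1.1 -2.7  5.6] T [-0.79  0.25 -0.  ] gap 0.0151
shift mm [-1.24  1.36 -0.01] turn [ 0.16 -0.38  0.12]
```

Call:
{"method": "move_arm", "body": {"moves": [{"dx": -0.0028, "dy": -0.0005, "dz": 0.001, "wx": 0.2, "wy": -0.4, "wz": 0, "claw": -1}, {"dx": -0.0019, "dy": 0.0014, "dz": 0.001, "wx": 0, "wy": 0, "wz": 0, "claw": -1}, {"dx": -0.0007, "dy": 0.0023, "dz": 0.001, "wx": 0, "wy": 0, "wz": 0, "claw": -1}, {"dx": 0.0006, "dy": 0.0023, "dz": 0.001, "wx": 0, "wy": 0, "wz": 0, "claw": -1}]}}

```text
t: 10.1
tcp_pos: [0.5564, -0.1371, 0.1145]
orientation: [-3.096, 0.503, -0.019]
force: [-1.6, 6.3, 11.9]
finger_gap: 0.0148
```

Run:
```python
from h import *
go((.5567,-.136,.1147),71.5);plan(10,9)
```

```text
t 10.1 tcp [ 0.5564 -0.1371  0.1145] yaw -108.46 q [-0.38  0.54  1.56  0.01  1.04  1.51] F [-1.6  6.3 11.9] T [1.46 0.33 0.08] gap 0.0148
shift mm [-0.09 -1.13 -0.16] turn [-0.41 -0.63  0.04]
t 10.1 tcp [ 0.5564 -0.1371  0.1145] yaw -108.46 q [-0.38  0.54  1.56  0.01  1.04  1.51] F [-1.6  6.3 11.9] T [1.46 0.33 0.08] gap 0.0148
shift mm [-0.09 -1.13 -0.16] turn 
r now 1.14 next wp idx 10 of 72
10 dx -1.4 dy 1.9  r 3.3
11 dx 1.6 dy 0.4  r 3.4
12 dx 1.6 dy -0.4  r 3.6
13 dx 1.3 dy -1.0  r 3.7
14 dx 0.7 dy -1.5  r 3.9
15 dx 0.0 dy -1.6  r 4.0
16 dx -0.6 dy -1.5  r 4.1
17 dx -1.1 dy -1.1  r 4.2
18 dx -1.5 dy -0.6  r 4.4
```

Call:
{"method": "move_arm", "body": {"moves": [{"dx": -0.001, "dy": 0.002, "dz": 0.0008, "wx": -0.4, "wy": -0.6, "wz": 0, "claw": -1}, {"dx": 0.0006, "dy": 0.0014, "dz": 0.0008, "wx": 0, "wy": 0, "wz": 0, "claw": -1}]}}

```text
t: 10.35
tcp_pos: [0.5564, -0.1383, 0.1146]
orientation: [-3.097, 0.504, -0.006]
force: [-2.1, 3.6, 9.9]
finger_gap: 0.0152
```

Run:
```python
from h import *
go((.5567,-.136,.1147),71.5);plan(11,6)
```

```text
t 10.35 tcp [ 0.5564 -0.1383  0.1146] yaw -108.48 q [-0.38  0.54  1.55  0.01  1.05  1.51] F [-2.1  3.6  9.9] T [ 1.04  0.41 -0.02] gap 0.0152
shift mm [-0.43 -2.24 -0.07] turn [-0.24 -0.19  0.02]
t 10.35 tcp [ 0.5564 -0.1383  0.1146] yaw -108.48 q [-0.38  0.54  1.55  0.01  1.05  1.51] F [-2.1  3.6  9.9] T [ 1.04  0.41 -0.02] gap 0.0152
shift mm [-0.43 -2.24 -0.07] turn 
r now 2.28 next wp idx 11 of 72
11 dx -0.1 dy 1.2  r 3.4
12 dx 1.6 dy -0.4  r 3.6
13 dx 1.3 dy -1.0  r 3.7
14 dx 0.7 dy -1.5  r 3.9
15 dx 0.0 dy -1.6  r 4.0
16 dx -0.6 dy -1.5  r 4.1
```

Call:
{"method": "move_arm", "body": {"moves": [{"dx": 0.0005, "dy": 0.0015, "dz": 0.0008, "wx": -0.2, "wy": -0.2, "wz": 0, "claw": -1}, {"dx": 0.0022, "dy": -0.0003, "dz": 0.0008, "wx": 0, "wy": 0, "wz": 0, "claw": -1}, {"dx": 0.002, "dy": -0.0012, "dz": 0.0008, "wx": 0, "wy": 0, "wz": 0, "claw": -1}]}}

```text
t: 10.72
tcp_pos: [0.5585, -0.1375, 0.1146]
orientation: [-3.097, 0.503, 0.008]
force: [-6.2, -2.3, 13.6]
finger_gap: 0.0149
```

Run:
```python
from h import *
go((.5567,-.136,.1147),71.5);plan(14,6)
```

```text
t 10.72 tcp [ 0.5585 -0.1375  0.1146] yaw -108.45 q [-0.38  0.55  1.54  0.    1.06  1.52] F [-6.2 -2.3 13.6] T [-0.62  1.77  0.  ] gap 0.0149
shift mm [-2.2  -0.86 -0.12] turn [-0.15  0.34  0.05]
t 10.72 tcp [ 0.5585 -0.1375  0.1146] yaw -108.45 q [-0.38  0.55  1.54  0.    1.06  1.52] F [-6.2 -2.3 13.6] T [-0.62  1.77  0.  ] gap 0.0149
shift mm [-2.2  -0.86 -0.12] turn 
r now 2.36 next wp idx 14 of 72
14 dx 1.6 dy -0.3  r 3.9
15 dx 0.0 dy -1.6  r 4.0
16 dx -0.6 dy -1.5  r 4.1
17 dx -1.1 dy -1.1  r 4.2
18 dx -1.5 dy -0.6  r 4.4
19 dx -1.6 dy -0.0  r 4.5
```

Call:
{"method": "move_arm", "body": {"moves": [{"dx": 0.0022, "dy": -0.0006, "dz": 0.0007, "wx": 0, "wy": 0.3, "wz": 0, "claw": -1}, {"dx": 0.0006, "dy": -0.0024, "dz": 0.0007, "wx": 0, "wy": 0, "wz": 0, "claw": -1}, {"dx": -0.0003, "dy": -0.0025, "dz": 0.0007, "wx": 0, "wy": 0, "wz": 0, "claw": -1}]}}

```text
t: 11.1
tcp_pos: [0.5598, -0.1347, 0.1147]
orientation: [3.1, -0.502, -0.008]
force: [-0.9, -3.6, 7.2]
finger_gap: 0.015
```

Run:
```python
from h import *
go((.5567,-.136,.1147),71.5);plan(17,6)
```

```text
t 11.1 tcp [ 0.5598 -0.1347  0.1147] yaw -108.39 q [-0.37  0.55  1.53 -0.    1.06  1.53] F [-0.9 -3.6  7.2] T [-0.92  0.25 -0.  ] gap 0.015
shift mm [-2.51  2.21  0.03] turn [0.12 0.26 0.11]
t 11.1 tcp [ 0.5598 -0.1347  0.1147] yaw -108.39 q [-0.37  0.55  1.53 -0.    1.06  1.53] F [-0.9 -3.6  7.2] T [-0.92  0.25 -0.  ] gap 0.015
shift mm [-2.51  2.21  0.03] turn 
r now 3.34 next wp idx 17 of 72
17 dx -0.4 dy -1.5  r 4.2
18 dx -1.5 dy -0.6  r 4.4
19 dx -1.6 dy -0.0  r 4.5
20 dx -1.5 dy 0.5  r 4.6
21 dx -1.2 dy 1.0  r 4.7
22 dx -0.8 dy 1.4  r 4.8
```

Call:
{"method": "move_arm", "body": {"moves": [{"dx": -0.0006, "dy": -0.002, "dz": 0.0007, "wx": 0.1, "wy": 0.2, "wz": 0, "claw": -1}, {"dx": -0.0023, "dy": -0.0012, "dz": 0.0007, "wx": 0, "wy": 0, "wz": 0, "claw": -1}, {"dx": -0.0026, "dy": -0.0004, "dz": 0.0007, "wx": 0, "wy": 0, "wz": 0, "claw": -1}]}}

```text
t: 11.48
tcp_pos: [0.5576, -0.1321, 0.1147]
orientation: [3.097, -0.502, 0.01]
force: [2.5, -1.9, 6.0]
finger_gap: 0.0148
```

Run:
```python
from h import *
go((.5567,-.136,.1147),71.5);plan(20,6)
```

```text
t 11.47 tcp [ 0.5576 -0.1321  0.1147] yaw -108.4 q [-0.36  0.54  1.55 -0.    1.04  1.53] F [ 2.5 -1.9  6. ] T [-0.41 -0.79  0.03] gap 0.0148
shift mm [0.34 3.96 0.  ] turn [ 0.18 -0.39  0.1 ]
t 11.47 tcp [ 0.5576 -0.1321  0.1147] yaw -108.4 q [-0.36  0.54  1.55 -0.    1.04  1.53] F [ 2.5 -1.9  6. ] T [-0.41 -0.79  0.03] gap 0.0148
shift mm [0.34 3.96 0.  ] turn 
r now 3.98 next wp idx 20 of 72
20 dx -2.2 dy 0.1  r 4.6
21 dx -1.2 dy 1.0  r 4.7
22 dx -0.8 dy 1.4  r 4.8
23 dx -0.3 dy 1.6  r 4.9
24 dx 0.2 dy 1.6  r 5.0
25 dx 0.7 dy 1.4  r 5.1
```

Call:
{"method": "move_arm", "body": {"moves": [{"dx": -0.0025, "dy": 0.0, "dz": 0.0007, "wx": 0.2, "wy": -0.4, "wz": 0, "claw": -1}, {"dx": -0.0022, "dy": 0.001, "dz": 0.0007, "wx": 0, "wy": 0, "wz": 0, "claw": -1}, {"dx": -0.0017, "dy": 0.0018, "dz": 0.0007, "wx": 0, "wy": 0, "wz": 0, "claw": -1}]}}

```text
t: 11.85
tcp_pos: [0.5541, -0.1324, 0.1145]
orientation: [-3.099, 0.503, -0.015]
force: [2.9, 2.4, 5.6]
finger_gap: 0.0154
```

Run:
```python
from h import *
go((.5567,-.136,.1147),71.5);plan(23,6)
```

```text
t 11.85 tcp [ 0.5541 -0.1324  0.1145] yaw -108.43 q [-0.37  0.53  1.57  0.    1.04  1.52] F [2.9 2.4 5.6] T [ 0.46 -0.87  0.03] gap 0.0154
shift mm [ 3.61  2.6  -0.15] turn [-0.2  -0.52  0.06]
t 11.85 tcp [ 0.5541 -0.1324  0.1145] yaw -108.43 q [-0.37  0.53  1.57  0.    1.04  1.52] F [2.9 2.4 5.6] T [ 0.46 -0.87  0.03] gap 0.0154
shift mm [ 3.61  2.6  -0.15] turn 
r now 4.44 next wp idx 23 of 72
23 dx -1.3 dy 2.8  r 4.9
24 dx 0.2 dy 1.6  r 5.0
25 dx 0.7 dy 1.4  r 5.1
26 dx 1.1 dy 1.2  r 5.2
27 dx 1.4 dy 0.8  r 5.3
28 dx 1.6 dy 0.3  r 5.4
```

Call:
{"method": "move_arm", "body": {"moves": [{"dx": -0.0012, "dy": 0.0022, "dz": 0.0007, "wx": -0.2, "wy": -0.5, "wz": 0, "claw": -1}, {"dx": -0.0006, "dy": 0.0025, "dz": 0.0007, "wx": 0, "wy": 0, "wz": 0, "claw": -1}, {"dx": 0.0001, "dy": 0.0025, "dz": 0.0007, "wx": 0, "wy": 0, "wz": 0, "claw": -1}]}}

```text
t: 12.22
tcp_pos: [0.55, -0.1359, 0.1114]
orientation: [-3.095, 0.503, 0.001]
force: [4.5, 7.8, 2.6]
finger_gap: 0.015
```

Run:
```python
from h import *
go((.5567,-.136,.1147),71.5);plan(25,6)
```

```text
t 12.22 tcp [ 0.55   -0.1359  0.1114] yaw -108.47 q [-0.38  0.54  1.57  0.01  1.04  1.51] F [4.5 7.8 2.6] T [ 1.89 -1.19  0.07] gap 0.015
shift mm [ 6.36 -2.07 -3.31] turn [-0.3   0.1   0.03]
t 12.22 tcp [ 0.55   -0.1359  0.1114] yaw -108.47 q [-0.38  0.54  1.57  0.01  1.04  1.51] F [4.5 7.8 2.6] T [ 1.89 -1.19  0.07] gap 0.015
shift mm [ 6.36 -2.07 -3.31] turn 
r now 6.69 next wp idx 25 of 72
25 dx 2.4 dy 1.2  r 5.1
26 dx 1.1 dy 1.1  r 5.2
27 dx 1.4 dy 0.8  r 5.3
28 dx 1.6 dy 0.3  r 5.4
29 dx 1.6 dy -0.2  r 5.5
30 dx 1.5 dy -0.6  r 5.6
```

The tip dropped in (z 0.1147 → 0.1114). I'll relieve the side force and square up, then push down gently.

Call:
{"method": "move_arm", "body": {"moves": [{"dx": 0.0002, "dy": -0.0007, "dz": 0.0005, "wx": -0.3, "wy": 0.1, "wz": 0, "claw": -1}, {"dx": 0, "dy": 0, "dz": 0.0015, "wx": 0, "wy": 0, "wz": 0, "claw": -1}, {"dx": 0, "dy": 0, "dz": 0.0015, "wx": 0, "wy": 0, "wz": 0, "claw": -1}]}}

```text
t: 12.6
tcp_pos: [0.55, -0.1343, 0.1064]
orientation: [-3.099, 0.504, 0.002]
force: [3.1, 1.3, -0.3]
finger_gap: 0.0149
```

Run:
```python
from h import *
M=go((.55,-.136,.0984),71.5);print('F tool',(M.T@env.state()['force']).round(1))
```

```text
t 12.6 tcp [ 0.55   -0.1343  0.1064] yaw -108.49 q [-0.38  0.54  1.57  0.    1.03  1.52] F [ 3.1  1.3 -0.3] T [ 0.39 -0.59  0.  ] gap 0.0149
shift mm [0.57 1.67 8.01] turn [-0.12  0.11  0.01]
F tool [ 2.5 -2.3  0.3]
```

Call:
{"method": "move_arm", "body": {"moves": [{"dx": 0.0003, "dy": -0.0002, "dz": 0.0015, "wx": -0.1, "wy": 0.1, "wz": 0, "claw": -1}, {"dx": 0, "dy": 0, "dz": 0.0015, "wx": 0, "wy": 0, "wz": 0, "claw": -1}, {"dx": 0, "dy": 0, "dz": 0.0015, "wx": 0, "wy": 0, "wz": 0, "claw": -1}]}}

```text
t: 12.98
tcp_pos: [0.5502, -0.1342, 0.1013]
orientation: [-3.1, 0.505, 0.001]
force: [2.6, 1.0, -0.5]
finger_gap: 0.0149
```

Run:
```python
from h import *
M=go((.55,-.136,.0984),71.5);print('F tool',(M.T@env.state()['force']).round(1))
```

```text
t 12.97 tcp [ 0.5502 -0.1342  0.1013] yaw -108.49 q [-0.37  0.55  1.58  0.    1.01  1.52] F [ 2.6  1.  -0.5] T [ 0.43 -0.59  0.02] gap 0.0149
shift mm [0.39 1.74 2.88] turn [-0.01  0.03  0.01]
F tool [ 2.2 -1.8  0.5]
```

Call:
{"method": "move_arm", "body": {"moves": [{"dx": 0.0002, "dy": -0.0002, "dz": 0.0012, "wx": 0, "wy": 0, "wz": 0, "claw": -1}, {"dx": 0, "dy": 0, "dz": 0.001, "wx": 0, "wy": 0, "wz": 0, "claw": -1}]}}

```text
t: 13.22
tcp_pos: [0.5503, -0.1342, 0.0988]
orientation: [-3.101, 0.505, 0.002]
force: [0.3, 2.5, 6.6]
finger_gap: 0.0149
```

Call:
{"method": "move_arm", "body": {"moves": [{"dx": 0, "dy": 0, "dz": 0.001, "wx": 0, "wy": 0, "wz": 0, "claw": -1}]}}

```text
t: 13.35
tcp_pos: [0.5503, -0.1342, 0.0988]
orientation: [-3.101, 0.505, 0.001]
force: [-2.4, 2.9, 13.4]
finger_gap: 0.015
```

Call:
{"method": "move_arm", "body": {"moves": [{"dx": 0, "dy": 0, "dz": 0.001, "wx": 0, "wy": 0, "wz": 0, "claw": -1}]}}

```text
t: 13.48
tcp_pos: [0.5503, -0.1342, 0.0988]
orientation: [3.101, -0.505, -0.0]
force: [-1.3, 2.8, 7.1]
finger_gap: 0.0149
```

Call:
{"method": "move_arm", "body": {"moves": [{"dx": 0, "dy": 0, "dz": 0.001, "wx": 0, "wy": 0, "wz": 0, "claw": -1}]}}

```text
t: 13.6
tcp_pos: [0.5503, -0.1342, 0.0988]
orientation: [3.1, -0.505, 0.001]
force: [-0.4, 1.8, 6.7]
finger_gap: 0.0149
```

The pin bottomed at z = 0.0988, which is 15.9 mm below the floor contact, so it's home. I'll unload and release.

Call:
{"method": "move_arm", "body": {"moves": [{"dx": 0, "dy": 0, "dz": 0, "wx": 0, "wy": 0, "wz": 0, "claw": -1}, {"dx": 0, "dy": 0, "dz": 0, "wx": 0, "wy": 0, "wz": 0, "claw": 0}, {"dx": 0, "dy": 0, "dz": 0, "wx": 0, "wy": 0, "wz": 0, "claw": 0.8}, {"dx": 0, "dy": 0, "dz": 0, "wx": 0, "wy": 0, "wz": 0, "claw": 0.8}, {"dx": 0, "dy": 0, "dz": 0, "wx": 0, "wy": 0, "wz": 0, "claw": 0.8}]}}

```text
t: 14.22
tcp_pos: [0.5491, -0.1348, 0.0983]
orientation: [3.099, -0.504, -0.004]
force: [0.2, 0.6, 0.2]
finger_gap: 0.077
```

Run:
```python
from h import *
M=go((.55,-.136,.25),71.5)
```

```text
t 14.22 tcp [ 0.5491 -0.1348  0.0983] yaw -108.47 q [-0.38  0.55  1.58 -0.    1.01  1.52] F [0.2 0.6 0.2] T [ 0.01  0.   -0.04] gap 0.077
shift mm [   0.96    1.14 -151.71] turn [0.1  0.11 0.03]
```

Call:
{"method": "move_arm", "body": {"moves": [{"dx": 0, "dy": 0, "dz": -0.01, "wx": 0, "wy": 0, "wz": 0, "claw": 0.8}, {"dx": 0, "dy": 0, "dz": -0.025, "wx": 0, "wy": 0, "wz": 0, "claw": 0.8}, {"dx": 0, "dy": 0, "dz": -0.03, "wx": 0, "wy": 0, "wz": 0, "claw": 0.8}, {"dx": 0, "dy": 0, "dz": -0.04, "wx": 0, "wy": 0, "wz": 0, "claw": 0.8}, {"dx": -0.03, "dy": 0, "dz": -0.02, "wx": 0, "wy": 0, "wz": 0, "claw": 0.8}, {"dx": -0.04, "dy": 0, "dz": 0, "wx": 0, "wy": 0, "wz": 0, "claw": 0.8}, {"dx": -0.03, "dy": 0, "dz": 0, "wx": 0, "wy": 0, "wz": 0, "claw": 0.8}, {"dx": 0, "dy": 0, "dz": 0, "wx": 0, "wy": 0, "wz": 0, "claw": 0.8}, {"dx": 0, "dy": 0, "dz": 0, "wx": 0, "wy": 0, "wz": 0, "claw": 0.8}]}}

```text
t: 15.35
tcp_pos: [0.4536, -0.103, 0.2334]
orientation: [3.097, -0.504, 0.008]
force: [0.6, -0.5, -0.8]
finger_gap: 0.0768
```

Run:
```python
from h import *
go((.55,-.136,.25),71.5)
b=env.capture("scene"); cv2.imwrite("pics/s5.png",b[:,:,::-1])
cv2.imwrite("pics/p5.png",cv2.resize(b[120:300,185:325],(467,600),interpolation=cv2.INTER_CUBIC)[:,:,::-1])
a=env.capture("top"); cv2.imwrite("pics/t5.png",a[:,:,::-1])
```

```text
t 15.35 tcp [ 0.4536 -0.103   0.2334] yaw -108.48 q [-0.39  0.23  1.68 -0.    1.23  1.51] F [ 0.6 -0.5 -0.8] T [-0.02  0.    0.04] gap 0.0768
shift mm [102.01   0.82 -16.06] turn [ 0.16 -0.32  0.02]
```

View pics/p5.png

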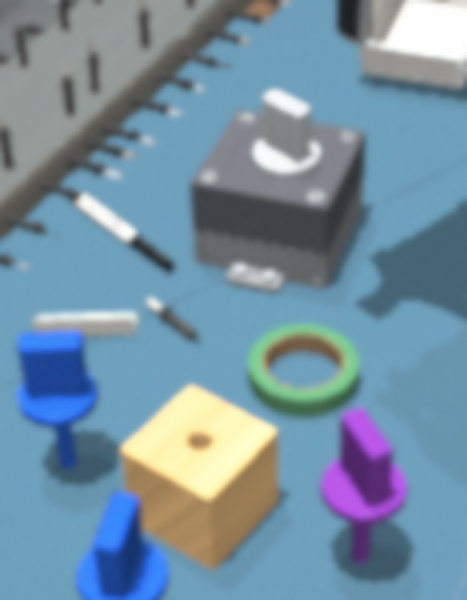

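View pics/t5.png

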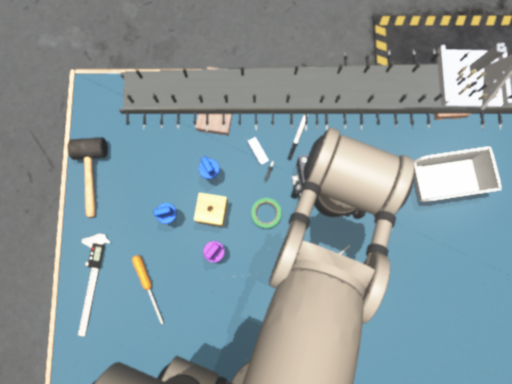

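The pin's flange lies flat on the fixture (crop ~(286,152)) and the rest block is empty. The tape, clip, holder and look-alike pins haven't moved, and the gripper is clear. Handing in.

Run:
```python
from h import *
print(env.finish_job())
```

```text
the job is handed in; nothing more can be done
None
```

The pin is fully home in the fixture and released, and I handed the job in at about 15.5 s of the 72 s allowed.

- **Search:** I drew the pin from the rest block and lowered it to the bore floor, where contact came at TCP z = 0.1147 m. I then spiralled outward with about 5–14 N of vertical force. The tip dropped in about 6–7 mm from my estimated bore centre.
- **Seating:** I pushed gently until it stopped at z = 0.0988 m. That is 15.9 mm below floor contact, against the 16 mm expected. I released it and backed the gripper away.
- **Forces:** The highest contact force reported was about 15 N, well under 40 N. Force was only read at the end of each move call, so short peaks within a call weren't seen.
- **Last checks:** The scene picture shows the flange flat on the fixture, the rest block empty, and the tape and other bystanders and look-alikes where they were. The arm hid the fixture in the last top view, so the seating rests on the scene view and the depth reading.
- **What disagreed:** The two cameras differed by about 3 mm on the bore centre. Friction made the real spiral lag about 1 mm behind the plan, which I corrected along the way.

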